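Pop open the touch-latch spice cabinet

ROBOT

A 6-joint arm with a two-finger parallel gripper is mounted at the origin on the work surface. World frame = base frame: x ahead of the robot, y to its left, z up, the work surface at z = 0. Lengths are in m, angles in rad, forces in N, time in s.
With the tool pointing down it reaches from about 0.275 to 0.725 m from the base axis. Payload 5.6 kg.
Tool frame: the origin (TCP) lies midway between the tips of the shut fingers; the grasp point (between the pads) lies 19 mm behind it; z points along the fingers, y is the line along which they close (so a half turn about z gives the same grasp; the last joint's range is limited). The gripper opens to 85 mm and grips with 20 to 120 N. Pads are 22 mm wide; open, the fingers measure 114 mm over their backs; the gripper's body (76 mm by 85 mm) begins 54 mm behind the grasp point. The pads swing forward as they close: fully open they stand 13 mm farther back than shut.
Start: joints at [-0.951, 0.255, 0.108, 0, -1.424, -0.285], TCP at [0.181, -0.519, 0.231] pointing down, gripper open.
Joint ranges: [-2.95, 2.95], [-1.21, 1.97], [-1.09, 1.5], [-2.87, 1.71], [-2.94, -0.07], [-3.05, 3.05]. Speed limits (rad/s): [2.57, 2.57, 3.14, 3.14, 3.14, 3.14].

INTERFACE

Orientations are given as a rotation vector (axis times angle).
In Python, from station import bot gives the robot as it stands. The module is installed in compiled form; this text tells all that it offers. Calls block until the motion is done:
- bot.move_pose(position, orientation): joint-space move of the TCP to a pose.
- bot.movel(position, velocity=0.15, frame=None, max_force=None): straight line of the TCP; frame=None keeps the orientation; velocity is the mean speed in m/s. With max_force (N) it stops when the force on the tool has changed by that much, and returns True; else False.
- bot.movej(angles): joint-space move.
- bot.gripper_open() and bot.clamp(force=None): open the fingers fully, or close them until they stop; force is the grip in N (None keeps the last).
- bot.wait(seconds).
- bot.ik(position, orientation): joint angles nearest the present ones, or None.
- bot.observe(): the state.
- bot.capture(name): name is "scene" or "side" or "wrist"; returns (picture, depth): 400x640x3 uint8, red, green, blue; 400x640 float32, m along the optical axis (not along the pixel's ray), 0 where there is no reading.
- bot.get_calibration(name): a dict with "fx", "fy", "cx", "cy" (pixels), "D" ([k1, k2, p1, p2, k3] as OpenCV has them; the pictures are not rectified), "camera_from_world" (4x4, takes a point from world to camera coordinates). Camera axes: x right, y up, looking along -z (the intrinsics and any distortion apply to the point x, -y, -z); pixel columns grow to the right and rows downward; lengths in m; the calibration is good to about 2 mm. A picture is of the moment at which its call begins: read the wrist's pose just before it. get_calibration takes no time and is no camera call; for the wrist camera it gives the pose at the moment of the call.
A pose or a line that the arm cannot do raises bot.Unreachable and nothing moves.
- bot.close_job(): hands the job in; it is judged then, once.
The state is a dict: "clock": time; "joints": joint angles; "dq": joint speeds; "joint_torque": joint torques, N m; "tcp_pos": TCP position; "ee_rot": TCP orientation; "ft_force": force on the tool from outside, world axes, zero at the start; "moment": the same for the moment, N m; "finger_gap": opening from 0.0 (shut) to 1.0 (fully open); "grasp_force": force on a finger pad.
Only numpy, scipy, OpenCV 4.12 (cv2) and the standard library are available. Lean on these libraries where they do the work, as an engineer would, in place of code of your own. Each camera call takes 0.05 s, during which the arm holds its last target. There are 200 camera calls.

TASK

Open the lid of the low spice cabinet that the small steel tin is standing on. First push the tin sideways with your fingers, without picking it up or tipping it, until it stands wholly on the marble slab in the middle of the cabinet; then press down on the front edge of the lid it stood on until the catch lets go, and take your hand away so that the spring lifts the lid ajar. Leave the other lid shut with its mug on it, and leave everything else on the worktop where it is.

Things in the scene. Friction and masses are not known exactly. Their poses are not given: they have to be found in the camera images.
- chest: low cream wooden spice cabinet fixed on the worktop, 200 deep (its x) by 474 wide (its y) by 100 mm high. Origin at the centre of its underside; x to its back (away from the robot at yaw 0), y to its left, z up. Its top, inside a fixed rim about 12 mm wide, has three fields: left lid, marble slab, right lid, centres at y = +150, 0, -150 mm. A finger may pass just above the rim
- slab (a point): centre of the top face of the pale marble slab between the lids, 178 (x) by 150 mm (y), fixed, 98.5 mm above the worktop (1.5 mm lower than the shut lids); axes as the cabinet's
- left_lid (a joint): swing of the left lid (+y) in rad: 0 shut, + is front edge up. About 4 N down on the front edge sinks it up to 6 mm (-0.04, a stop); by 4 mm the catch under that edge lets go and, as the finger withdraws upward, the spring lifts the lid within 0.5 s to 0.30 (a stop; front edge 52 mm up). Nearer the hinges takes more force. It does not re-latch. The tin or mug alone cannot release it
- right_lid (a joint): swing of the right lid (-y side of the cabinet), built and working like the left one
- left_lid_press (a point): a good place to press: on the left lid's top, 26 mm behind the middle of its free front edge; moves with the lid. The lid is a flush flat panel without handle, 176 deep (x) by 146 wide by 12 mm thick, top 100 mm above the worktop when shut, free edge at the cabinet's front (x = -88 mm), two small bronze hinges on its back edge (x = +88 mm)
- right_lid_press (a point): the same point of the right lid
- tin_center (a point): centre, half-way up, of the small round steel tin (closed, 66 mm across, 60 mm high, about 0.2 kg, loose); at the start it stands upright on one of the two lids
- mug_in (a point): centre of the inner floor of a white ceramic mug with a handle (76 mm across, 85 mm high, loose), which stands on the other lid, not to be moved
- salt: white salt shaker, 38 mm across, 68 mm high, loose on the worktop in front of the cabinet; origin under its centre; bystander
- pepper: dark wooden pepper shaker, 40 mm across, 76 mm high, loose on the worktop in front of the cabinet; origin under its centre; bystander
- oil: amber oil bottle, 60 mm across, 200 mm high, loose on the worktop to the left; origin under its centre; bystander
- jar: glass jar with steel cap, 72 mm across, 110 mm high, loose on the worktop to the right; origin under its centre; bystander
Things that resemble listed ones, but are neither listed nor needed, are in the scene too. Of the things shaped like the part that bears tin_center, the bare steel one is meant. Leave any pink look-alike of the part that bears mug_in alone.

How it is judged:
By the outcome, as a careful person would: the job done as asked, in the order asked, and still so for the second after the job is handed in, with the robot touching nothing.
It also fails if it takes over 43 s, if anything falls off the work surface, if the arm or the gripper's body presses on something with over 40 N, if the wrist force passes 120 N, or if a joint passes its speed limit or range.

## Working session

There is one attempt and no reset: what is moved stays moved. The work goes in short steps, each a Python script; the robot and the scene stay as the last script left them, time stands still between calls to the robot, and variables do not carry over. Pictures are saved under pics/ and viewed, at most 10 in all, crops included, and the job is handed in when it is done.

```bash
mkdir -p pics; python3 - <<'E'
from station import bot
import cv2,numpy as np
for n in("scene","side"):
    p,d=bot.capture(n); np.savez(f"{n}.npz",p=p,d=d); cv2.imwrite(f"pics/{n}.png",p[:,:,::-1])
    c=bot.get_calibration(n); print(n,{k:np.round(v,3).tolist() for k,v in c.items()}, (d>0).mean())
o=bot.observe(); print(o)
E
```

```text
scene {'fx': 410.896, 'fy': 410.896, 'cx': 315.985, 'cy': 209.187, 'D': [-0.089, 0.0, 0.0, 0.0, 0.0], 'camera_from_world': [[-0.891, 0.453, -0.013, 0.495], [-0.299, -0.566, 0.768, 0.091], [0.341, 0.689, 0.64, -1.62], [0.0, 0.0, 0.0, 1.0]]} 0.99601953125
side {'fx': 383.99, 'fy': 383.99, 'cx': 321.885, 'cy': 195.975, 'D': [-0.088, 0.0, 0.0, 0.0, 0.0], 'camera_from_world': [[0.77, -0.638, -0.012, -0.417], [0.319, 0.368, 0.874, -0.27], [-0.553, -0.676, 0.487, -0.722], [0.0, 0.0, 0.0, 1.0]]} 0.995984375
{'clock': 0.1, 'joints': array([-9.51372500e-01,  2.55701327e-01,  1.07149046e-01, -4.14335579e-04,
       -1.42390694e+00, -2.84613145e-01]), 'dq': array([ 1.20426671e-05, -2.88266708e-03,  2.23944885e-03,  1.99681116e-03,
        7.57866197e-06,  1.42031758e-03]), 'joint_torque': array([-3.69588626e-03, -3.87600911e+01,  2.38474488e+01,  5.37794977e+00,
       -3.78481738e-03, -2.84296405e-06]), 'tcp_pos': array([ 0.18063853, -0.51902758,  0.23048629]), 'ee_rot': array([ 5.23312164e-01, -3.09733672e+00, -2.63061301e-03]), 'ft_force': array([0.08713233, 0.33196675, 0.93481487]), 'moment': array([ 0.0124354 , -0.00329204, -0.03578783]), 'grasp_force': 0.0, 'finger_gap': 0.9998323191559884}
```

View pics/scene.png

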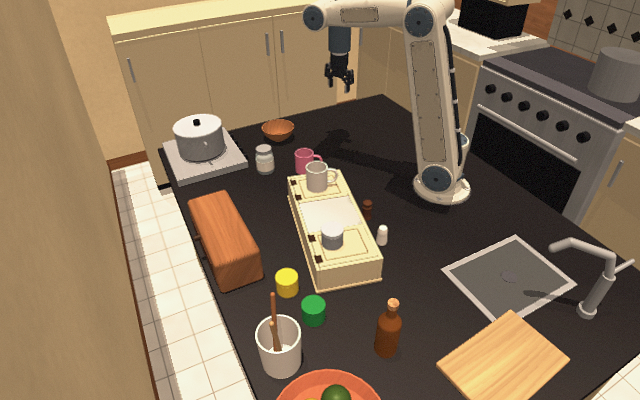

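View pics/side.png

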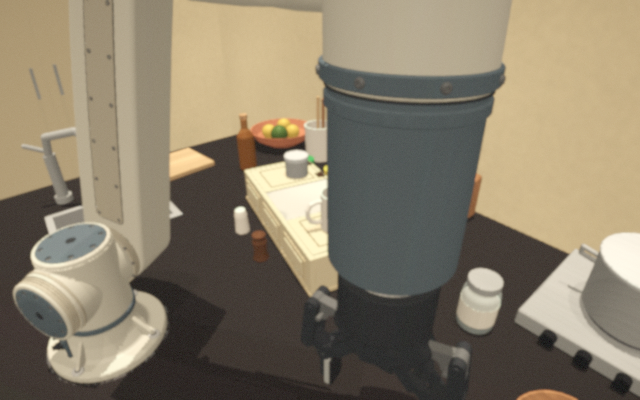

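Scene view: the bare steel tin is at (332,236) on the near lid, which is the left one (+y) by the oil bottle. The look-alikes are the yellow tin (287,283) and green tin (313,311), both on the worktop. The white mug is at (317,177) on the other lid, with the pink mug at (304,160) beyond it. The salt is at (382,235) and the pepper at (368,209), in front. I choose the steel tin and will check it in a crop.

```bash
cat > h.py <<'E'
import numpy as np,cv2
def cloud(p,d,c):
    h,w=d.shape; u,v=np.meshgrid(np.arange(w),np.arange(h))
    K=np.array([[c['fx'],0,c['cx']],[0,c['fy'],c['cy']],[0,0,1]])
    n=cv2.undistortPoints(np.stack([u,v],-1).reshape(-1,1,2).astype(np.float32),K,np.array(c['D'])).reshape(h,w,2)
    P=np.stack([n[...,0]*d,-n[...,1]*d,-d,np.ones_like(d)],-1)
    return (P@np.linalg.inv(c['camera_from_world']).T)[...,:3]
E
python3 - <<'E'
from station import bot
import cv2,numpy as np
from h import cloud
z=np.load("scene.npz");p,d=z['p'],z['d'];W=cloud(p,d,bot.get_calibration("scene")); np.save("W.npy",W)
for n,(u,v) in dict(tin=(332,229),mug=(317,165),slab=(327,213),salt=(382,228),pepper=(367,203),table=(420,260),rimfront=(376,250),oil=(393,302)).items(): print(n,np.round(W[v,u],3))
X=W.reshape(-1,3)
s=X[W[213,327][:2][0]*0+np.zeros(len(X))==0]
s=X[(np.abs(X[:,2]-.099)<.006)&(np.linalg.norm(X[:,:2]-W[213,327,:2],axis=1)<.28)]
m=np.round((s[:,:2]*1000)).astype(np.float32)
# largest connected blob on 4mm grid
g=np.zeros((400,400),np.uint8); ij=((s[:,:2]+.8)/.004).astype(int); g[ij[:,0],ij[:,1]]=255
g=cv2.morphologyEx(g,cv2.MORPH_CLOSE,np.ones((5,5)))
n,l,st,_=cv2.connectedComponentsWithStats(g); k=1+st[1:,4].argmax()
print(cv2.minAreaRect(m[l[ij[:,0],ij[:,1]]==k]))
for nm,(u,v),lo,hi in(("tin",(332,229),.152,.168),("mug",(317,165),.178,.19)):
    q=X[(X[:,2]>lo)&(X[:,2]<hi)&(np.linalg.norm(X[:,:2]-W[v,u,:2],axis=1)<.07)]
    print(nm,len(q),cv2.minEnclosingCircle((q[:,:2]*1000).astype(np.float32)),q[:,2].mean())
c=p[140:300,260:420,::-1]; cv2.imwrite("pics/crop.png",cv2.resize(c,(800,600) if 0 else (600,600),interpolation=cv2.INTER_CUBIC))
E
```

```text
tin [0.585 0.168 0.157]
mug [ 0.478 -0.138  0.168]
slab [0.529 0.033 0.095]
salt [0.389 0.153 0.066]
pepper [0.365 0.023 0.069]
table [ 0.321  0.281 -0.   ]
rimfront [0.482 0.253 0.098]
oil [0.604 0.495 0.202]
((525.2302856445312, 36.97340393066406), (481.85595703125, 202.39060974121094), 76.6264877319336)
tin 303 ((585.3136596679688, 167.7542724609375), 35.03578567504883) 0.1583051943536393
mug 76 ((496.05340576171875, -111.75858306884766), 40.08509063720703) 0.18205937397496097
```

View pics/crop.png

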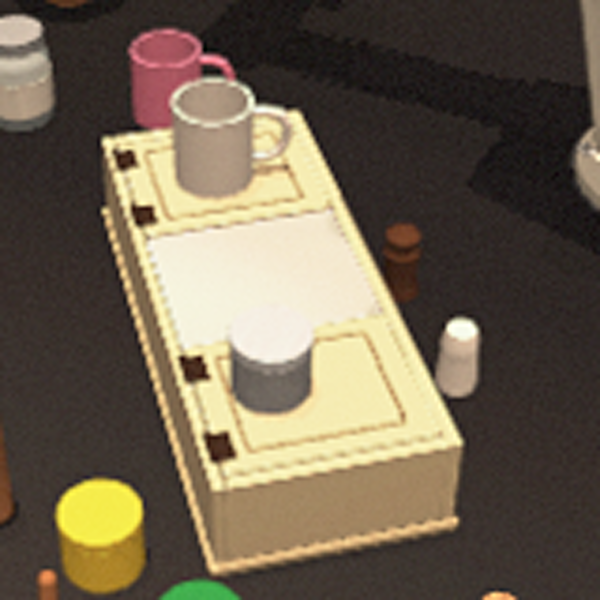

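The crop confirms it: the bare steel tin at crop (270,360) stands on the left lid. Cabinet fit is 482 x 202 mm (true 474 x 200), yaw -13.4°, and the tin top is at z 0.158 (must be 0.160), so both are plausible. Next I move over the far side of the tin and check with the wrist camera.

```bash
cat >> h.py <<'E'
from station import bot
from scipy.spatial.transform import Rotation as R
C=np.array([.525,.037]); yaw=np.radians(-13.4)
ex=np.array([np.cos(yaw),np.sin(yaw)]); ey=np.array([-ex[1],ex[0]])
def w(x,y,z): return np.r_[C+x*ex+y*ey,z]
def loc(p): d=np.asarray(p)[:2]-C; return np.array([d@ex,d@ey])
def down(a): return (R.from_euler('z',a)*R.from_euler('x',np.pi)).as_rotvec()
E
python3 - <<'E'
from h import *
t=np.array([.5853,.1678]); print("tin local",loc(t))
best=[(np.abs(q[5]),a,np.round(q,2)) for a in (yaw+np.pi/2,yaw-np.pi/2) if (q:=bot.ik(w(.035,.215,.30),down(a))) is not None]
print(best); a=min(best,key=lambda b:b[0])[1]; print(a)
p0=bot.observe()['tcp_pos']; bot.clamp(20); bot.movel(p0+[0,0,.09],.2)
bot.move_pose(w(.035,.215,.30),down(a))
c=bot.get_calibration("wrist"); p,d=bot.capture("wrist"); cv2.imwrite("pics/w1.png",p[:,:,::-1])
W=cloud(p,d,c); X=W.reshape(-1,3)
q=X[(X[:,2]>.152)&(X[:,2]<.17)&(np.linalg.norm(X[:,:2]-t,axis=1)<.06)]
print(len(q)); 
if len(q): cc=cv2.minEnclosingCircle((q[:,:2]*1000).astype(np.float32)); print(cc,q[:,2].mean(),loc(np.array(cc[0])/1000))
print(bot.observe()['clock'],bot.observe()['tcp_pos'])
np.savez("w1.npz",p=p,d=d,W=W)
E
```

```text
tin local [0.02834576 0.14121348]
[(np.float64(2.296613714869359), np.float64(1.3369222070276563), array([ 0.61,  0.47,  0.6 ,  0.  , -1.7 ,  2.3 ])), (np.float64(0.8449789387204341), np.float64(-1.8046704465621368), array([ 0.61,  0.47,  0.6 ,  0.  , -1.7 , -0.84]))]
-1.8046704465621368
4602
((584.1181030273438, 165.2378387451172), 33.7163200378418) 0.15974758544914847 [0.02778981 0.13844717]
4.5667 [0.60911471 0.23724905 0.30018096]
```

View pics/w1.png

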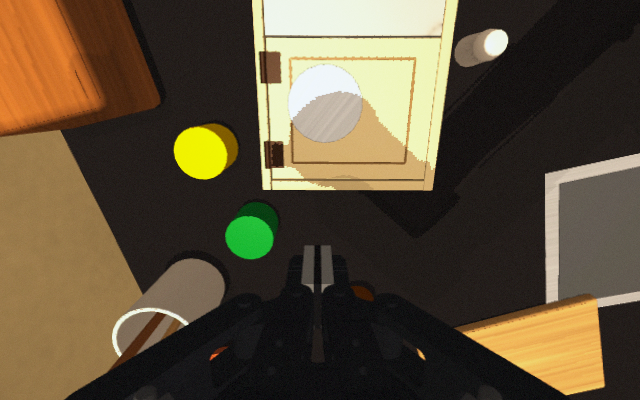

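The wrist view shows the tin top at (325,103) on the left lid, the cabinet's left end from (263,190) to (433,190), and the slab's edge at row 37. The tin's path to the slab is clear. I'll check the yaw against those pixels, then push in two steps.

```bash
cat >> h.py <<'E'
def tin(near):
    c=bot.get_calibration("wrist"); p,d=bot.capture("wrist"); X=cloud(p,d,c); q=X.reshape(-1,3)
    q=q[(q[:,2]>.15)&(q[:,2]<.168)&(np.linalg.norm(q[:,:2]-near,axis=1)<.06)]
    cc=cv2.minEnclosingCircle((q[:,:2]*1000).astype(np.float32)); print("tin",loc(np.array(cc[0])/1000),cc[1],q[:,2].mean(),len(q))
    return p,X,np.array(cc[0])/1000
E
python3 - <<'E'
from h import *
W=np.load("w1.npz")['W']
for n,(u,v) in dict(endL=(266,186),endR=(429,186),slabedgeL=(280,35),slabedgeR=(440,35),slab=(350,20)).items(): print(n,np.round(W[v,u],3),np.round(loc(W[v,u]),3))
t=np.array([.5841,.1652]); l=loc(t)
u=np.array([0.008,0])-l; u/=np.linalg.norm(u)           # push direction, local
s=l-u*(.033+.015+.025)
bot.movel(w(*s,.30),.2); bot.movel(w(*s,.118),.2)
e=l+u*.065-u*(.033+.0145)
print(s,e,bot.movel(w(*e,.118),.06,max_force=12)); o=bot.observe(); print(o['ft_force'],o['clock'],loc(o['tcp_pos']))
p,X,_=tin(w(*(l+u*.065),0)[:2]); cv2.imwrite("pics/w2.png",p[:,:,::-1])
E
```

```text
endL [0.671 0.24  0.099] [0.095 0.231]
endR [0.486 0.284 0.101] [-0.095  0.231]
slabedgeL [0.612 0.092 0.097] [0.072 0.073]
slabedgeR [0.456 0.13  0.098] [-0.088  0.074]
slab [0.541 0.096 0.099] [0.002 0.061]
[0.03810917 0.21067185] [0.02530504 0.1210822 ] False
[-0.03946612  0.20990286 -1.0672854 ] 7.5333 [0.02532275 0.1212448 ]
tin [0.02373201 0.08760332] 45.81850814819336 0.15998567011877032 29555
```

View pics/w2.png

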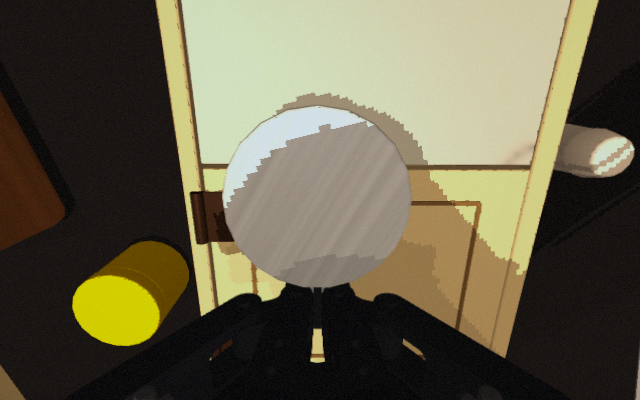

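The cabinet frame checks out (end at y 0.231, slab edge at 0.074). The tin at (317,198) is upright, centred on the fingers and astride the slab edge, so I continue the push.

```bash
python3 - <<'E'
from h import *
x,y=loc(bot.observe()['tcp_pos'])
e=np.array([x-.0095,y-.073])
print(bot.movel(w(*e,.118),.06,max_force=12),bot.observe()['ft_force'])
b=e+[0.002,.03]; bot.movel(w(*b,.118),.12); bot.movel(w(*b,.25),.2)
p,X,t=tin(w(e[0],e[1]-.047,0)[:2]); cv2.imwrite("pics/w3.png",p[:,:,::-1]); print(bot.observe()['clock'])
E
```

```text
False [-0.00372806  1.0671713  -0.62900869]
tin [0.01636546 0.00550253] 33.46767044067383 0.1582260792242261 6653
10.2167
```

View pics/w3.png

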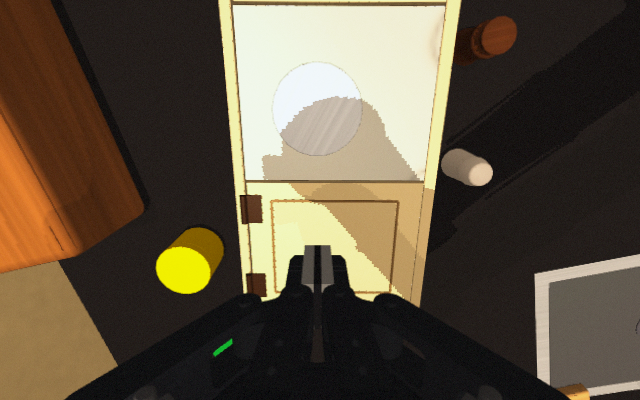

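The tin (317,108) stands wholly on the slab at local (16, 6) mm, top at z 0.158. Now I press the left lid.

```bash
python3 - <<'E'
from h import *
P=lambda z:w(-.064,.150,z)
bot.movel(P(.25),.2); bot.movel(P(.112),.15)
print(bot.movel(P(.0925),.02,max_force=15)); o=bot.observe(); print(o['tcp_pos'],loc(o['tcp_pos']),o['ft_force'])
bot.movel(P(.30),.15); bot.movel(w(-.10,.24,.34),.2); bot.wait(.5)
p,d=bot.capture("scene"); cv2.imwrite("pics/end.png",cv2.resize(p[130:310,250:430,::-1],(600,600),interpolation=cv2.INTER_CUBIC))
W=cloud(p,d,bot.get_calibration("scene")); W0=np.load("W.npy")
X=W.reshape(-1,3); L=(X[:,:2]-C)@np.array([ex,ey]).T
for n,y in(("left",.15),("right",-.15)):
    m=(np.abs(L[:,1]-y)<.06)&(np.abs(L[:,0]+.075)<.01)&(X[:,2]<.17)&(X[:,2]>.08); print(n,m.sum(),np.median(X[m,2]))
def circ(X,L,lo,hi,xy,r):
    m=(X[:,2]>lo)&(X[:,2]<hi)&(np.linalg.norm(L-xy,axis=1)<r); return cv2.minEnclosingCircle((L[m]*1000).astype(np.float32))
print("tin",circ(X,L,.15,.168,[.016,.006],.06))
X0=W0.reshape(-1,3);L0=(X0[:,:2]-C)@np.array([ex,ey]).T
for n,(u,v) in dict(mug=(317,165),salt=(382,228),pepper=(367,203)).items(): print(n,W0[v,u].round(3),W[v,u].round(3))
print(bot.observe()['clock'])
E
```

```text
False
[0.49773804 0.197754   0.09362655] [-0.06377418  0.15005971] [-3.63274824 -0.88922595  8.99027642]
left 158 0.1485943684931446
right 90 0.0988554192253111
tin ((18.623329162597656, 7.912114143371582), 34.367591857910156)
mug [ 0.478 -0.138  0.168] [ 0.479 -0.137  0.17 ]
salt [0.389 0.153 0.066] [0.389 0.152 0.065]
pepper [0.365 0.023 0.069] [0.365 0.023 0.069]
15.8583
```

View pics/end.png

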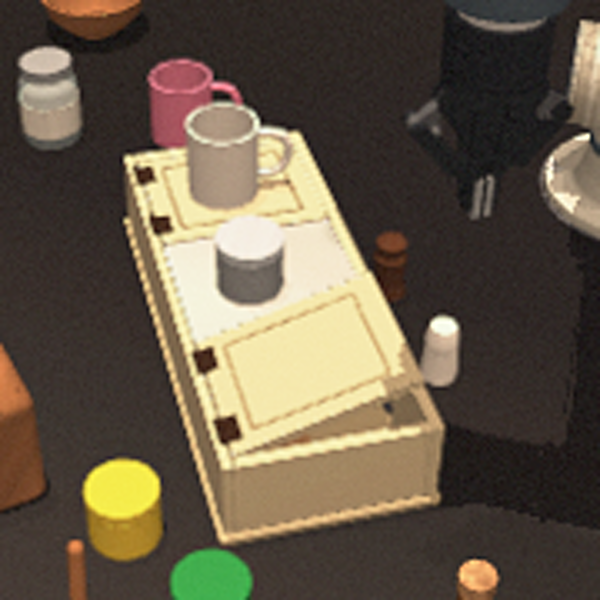

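The final crop shows the left lid ajar (front edge about 49 mm up at crop (390,370)). The tin stands on the slab at (250,260), the right lid is shut with its mug at (222,155), and the shakers have not moved.

```bash
python3 -c "
from station import bot
print(bot.close_job())"
```

```text
the job is handed in; nothing more can be done
None
```

The job is handed in at about 16 s on the robot's clock: the tin stands upright and wholly on the marble slab, the left lid is sprung ajar, the right lid is shut with its mug on it, and nothing else moved in the final picture.

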